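# Lock a T-foot lens mount into the slot of an optical bench

## Robot

A 6-joint arm with a two-finger parallel gripper is mounted at the origin on the work surface. World frame = base frame: x ahead of the robot, y to its left, z up, the work surface at z = 0. Lengths are in m, angles in degrees, forces in N, time in s.
With the tool pointing down it reaches from about 0.375 to 0.9 m from the base axis. Payload 3.1 kg.
Tool frame: the origin (TCP) lies on the centre line of the jaws, within the pads' length; the fingertips stand 19 mm ahead of it and the grasp point (between the pads) is the TCP; z points along the fingers, y is the direction in which the jaws open and shut (so a half turn about z gives the same grasp; the last joint's range is limited). The gripper opens to 87 mm and grips with 3 to 60 N. Pads are 19 mm wide; open, the fingers measure 117 mm over their backs; the gripper's body (75 mm by 190 mm) begins 51 mm behind the grasp point.
Start: joints at [60.017, 30.224, 82.088, -0, 67.689, -10.227], TCP at [0.211, 0.588, 0.242] pointing down, gripper open.
Joint ranges: [-176.69, 176.69], [-43.24, 126.21], [12.49, 139.97], [-82, 262], [0, 151.66], [-163.58, 163.58]. Speed limits (degrees/s): [159.86, 159.86, 180, 180, 180, 180].

## Interface

Orientations are given as a 3x3 rotation matrix whose columns are the frame's x, y, z axes.
In Python, from rig import bot gives the robot as it stands.
- The arm moves only by the tool carry_out, never from a script. Its argument "targets" is a list of rows, each a list of 6 numbers: the shift along the tool's x, y, z each as a share of 200 mm, from -1 to 1, then the turn, a rotation vector about the tool's x, y, z each as a share of pi/2 rad, from -1 to 1. In form: [[dx, dy, dz, ax, ay, az], ...]. A call has 1 to 20 rows; each row is the pose to reach, as a shift and turn from the pose measured when the call began, along the tool's axes at that moment; what a row does not reach only later rows make up. A row lasts 1/8 s, in which the tool goes at most 62.5 mm and 10.7 degrees, less where a joint would pass 70% of its speed; a pose out of reach is approached as far as the arm can. A call with a number of a shift or a turn outside -1 to 1 is refused whole. A call with a gripper value outside its range is refused whole. "jaw" is the gripper's target within -1 to 1 (fully open at 1, half-way at 0, shut at -1), set as the call begins (left out, the last holds). The fingers move at their own pace and stop on an object; the grip force is fixed at half the most. Time passes only in rows, so rows that repeat a pose let the fingers close. It gives the time, the measured TCP pose, the force and the opening at its end, in the units of the state.
- bot.read_state(): the state, without advancing time (a new reading comes with each control period).
- bot.capture(name): name is "scene" or "top"; returns the picture (480x640x3 uint8, blue, green, red); there is no depth.
- bot.camera_info(name): a dict with "camera_matrix" (3x3 intrinsics, pixels), "view" (4x4, takes a point from world to camera coordinates). Camera axes: x right, y down, z forward; pixel columns grow to the right and rows downward; lengths in m; the calibration is good to about 2 mm. A picture is of the moment at which its call begins. camera_info takes no time and is no camera call.
- bot.hand_in(): hands the job in, once; it reports no verdict.
The state is a dict: "time_s": time; "joint_positions": joint angles; "qvel": joint speeds; "tau": joint torques, N m; "position": TCP position; "tcp_rot": TCP orientation; "force": force on the tool from outside, world axes, zero at the start; "moment": the same for the moment, N m; "opening": opening from 0.0 (shut) to 1.0 (fully open).
Only numpy, scipy, OpenCV 4.12 (cv2) and the standard library are available. Lean on these libraries where they do the work, as an engineer would, in place of code of your own. Each camera call takes 0.05 s, during which the arm holds its last target.

## Task

Fit the round lens to the optical bench: lift it out of the wooden stand by its frame, lower its T-foot edgewise through the slot in the rail on the screen's side of the black stop, and slide it gently up against the rubber tip of the stop's adjusting screw without shifting the stop. Then push it down against its spring, turn it a quarter turn so that the T locks under the slot with the lens squarely facing the lamp and still touching the rubber tip, and let go. Work by feel without forcing anything, and leave everything else where it is.

Things in the scene. Friction and masses are not known exactly. Their poses are not given: they have to be found in the camera images.
- lens_centre (a point): Centre of the lens in its round black frame (60 mm across, 12 mm thick, glass recessed), the only round lens among the three mounts in the stand (0.13 kg). Own z up; own x in the lens plane, along the T of its foot; own y through the thickness. Hold it by the upper part of the frame, pinching along own y. Frame spans 30 below to 30 above; below it a stem of diameter 9 to 12 on the same axis.
- lens_foot (a point): Centre of the steel T at the bottom of the mount's stem, 63 straight below the lens centre, same axes. The T is 26 long (own x), 10 wide (own y) and 6 high, sharp-edged. In the stand it hangs in a loose pocket, its underside 9 deep; lift it 15 or more to clear the stand. Sizes in mm.
- collar_under (a point): Centre of the underside of the round aluminium collar (diameter 34, 7 thick) that slides on the stem: at rest 57 below the lens centre, 3 above the top of the T. A spring holds it down: it begins to give at 4 N, then 1.2 N more per mm, at most 6 of travel (11 N). Once the T is turned and let go it pulls the T up under the lips; the load on the rail (contacts added up) is then about 13 N.
- rail: Black and grey optical bench, 520 mm long, 60 wide, fixed on two feet; forced when its contacts with the mount add up to over 60 N. Origin at table level under its middle; own y along the rail to the lamp, x across, z up. Its flat top is 45 above the table. A lamp, 84 long, 66 wide, its top 143 high, is 215 along +y (its tube begins at 158), a white screen 110 wide, its top 152 high, 228 along -y.
- slot (a point): Middle of the slot's mouth, at the rail's top over its origin, rail's axes. The slot, 11.5 wide, runs all along (own y) between lips 5 thick; a channel 31 wide, 16 deep lies below. With T along it the mount drops in until the collar lies on the rail, T underside 9 deep; pushed 2 more the T clears the lips and can be turned either way. Sizes in mm.
- stop_face (a point): Middle of the face, looking to the screen (-y), of the black stop, a saddle 66 across, 18 long, 13 high on the rail's top, over the slot; this point 7 above the rail's top; rail's axes. Only friction holds it: about 3.5 N along the rail shifts it. Through the face comes an adjusting screw, 4.5 above the rail's top. Sizes in mm.
- screw_root (a point): Where the stop's adjusting screw (steel, diameter 5) comes out of that face, 4.5 above the rail's top; it points along -y of the rail and ends in a soft round rubber tip (diameter 7). The tip's end lies 10 to 50 from this point, set anew each time and not told: feel for it. The rubber gives 1.5 N per mm, 2 at most. The mount's collar must touch the tip: lens axis 17 before the tip. Sizes in mm.
- stand: Fixed wooden stand 62 x 236 x 30 high, origin under its centre, own y along its row of three pockets (75 apart, each 33 along the row and 17 across), in which the three mounts stand in any order. Sizes in mm.
- pinhole: Square black frame (54) with an aluminium pinhole plate on a T-foot, in the stand, top about 98 above its foot. Bystander; origin under its foot. Sizes in mm.
- prism_table: Small black disc (diameter 48) with a pillar and clamp on a T-foot, in the stand. Bystander; origin under its foot. Sizes in mm.
- cactus: Cactus in a clay pot, 74 wide, 108 high. Bystander; origin under its centre. Sizes in mm.
- calculator: Dark pocket calculator 145 x 75 x 14. Bystander; origin under its centre. Sizes in mm.
- screwdriver: Screwdriver 170 long lying on the table. Bystander. Sizes in mm.
- bottle: Bluish plastic bottle 190 high, 60 wide. Bystander; origin under its centre. Sizes in mm.
- filter_box: Closed wooden filter box 70 x 110 x 30. Bystander; origin under its centre. Sizes in mm.
Things that resemble listed ones, but are neither listed nor needed, are in the scene too. Leave any blue look-alike of the part that bears lens_centre alone.

How it is judged:
By the outcome, as a careful person would: the job done as asked, in the order asked, and still so for the second after the job is handed in, with the robot touching nothing.
It also fails if it takes over 48 s, if anything falls off the work surface, if the arm or the gripper's body presses on something with over 40 N, if the wrist force passes 120 N, or if a joint passes its speed limit or range.

## Working session

There is one attempt and no reset: what is moved stays moved. The work goes in short steps, Python scripts to look and compute and a tool call to move; the robot and the scene stay as the last step left them, time stands still between calls to the robot, and variables do not carry over. Pictures are saved under pics/ and viewed, and the job is handed in when it is done.

Besides the shell and the picture viewer there is one more tool, called after "Request:" in YAML: its name, and indented under it one key for each argument. carry_out: Moves the arm, as the interface text tells. Shift numbers are shares of 200 mm and turn numbers shares of pi/2 rad, none past 1 either way. Its arguments: {"type":"object","properties":{"targets":{"type":"array"},"jaw":{"type":"number"}},"required":["targets"]}

```bash
mkdir -p pics; ls; python3 - <<'E'
from rig import bot
import cv2
s=bot.read_state();print({k:(v if not hasattr(v,'tolist') else v.tolist()) for k,v in s.items()})
for n in("scene","top"):
    im=bot.capture(n);cv2.imwrite(f"pics/{n}0.png",im)
    i=bot.camera_info(n);print(n,i)
E
```

```text
pics
{'time_s': 0.0, 'joint_positions': [60.015594952417395, 30.278479571694522, 82.1562203399336, -0.0007598837302076259, 67.68819123407974, -10.227339835386903], 'qvel': [-0.07098123772901647, -0.023257816114782972, -0.0944846623878775, -0.011734487421562575, -0.03200160723786921, 0.014601597842865554], 'tau': [-0.0016953825615928508, -44.0046501159668, -17.658961415290833, 0.06318762665614486, 0.05827976041473448, -0.00014886494682286866], 'position': [0.21089795537605727, 0.5876133771975699, 0.24057771971343103], 'tcp_rot': [[-0.9411358499458337, 0.3380269007082214, -0.0010612937044885353], [0.3380283656141016, 0.9411340764406374, -0.0018639212663488355], [0.0003687641415780352, -0.0021129505016021437, -0.9999976997239473]], 'force': [0.08810195909981311, -1.2080593994017543, -0.17132941943654803], 'moment': [-0.053892034566517054, -0.07930885804249342, -0.02108661531464728], 'opening': 1.0013650422589278}
scene {'camera_matrix': array([[476.01231133,   0.        , 330.53371392],
       [  0.        , 476.01231133, 232.8875313 ],
       [  0.        ,   0.        ,   1.        ]]), 'view': array([[ 0.46247524,  0.88657882,  0.0097291 , -0.26368195],
       [ 0.75422471, -0.38761794, -0.52999757, -0.37082328],
       [-0.46611344,  0.25244868, -0.84794335,  1.32178629],
       [ 0.        ,  0.        ,  0.        ,  1.        ]])}
top {'camera_matrix': array([[433.81372597,   0.        , 325.05857198],
       [  0.        , 433.81372597, 239.20938545],
       [  0.        ,   0.        ,   1.        ]]), 'view': array([[ 0.00233049, -0.99998539, -0.00487791,  0.01401358],
       [-0.98544512, -0.0014674 , -0.16998754,  0.56413813],
       [ 0.1699779 ,  0.00520307, -0.98543414,  0.94294715],
       [ 0.        ,  0.        ,  0.        ,  1.        ]])}
```

View pics/scene0.png

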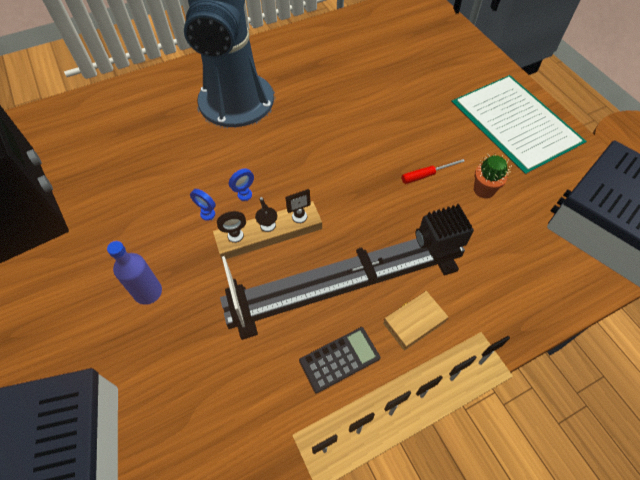

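View pics/top0.png

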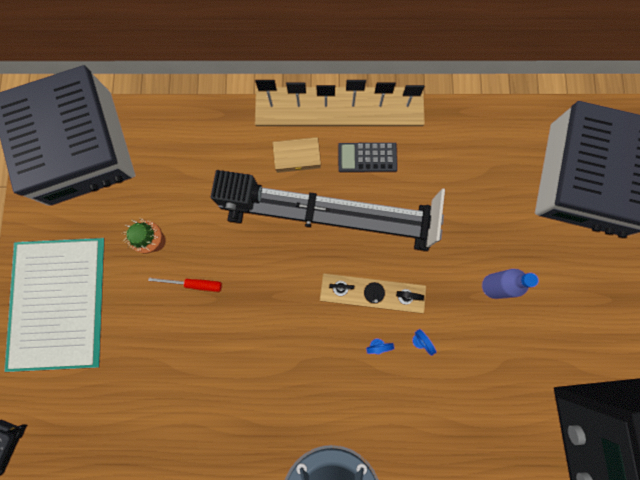

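```bash
cat > h.py <<'E'
import numpy as np, cv2
from rig import bot
def crop(name,src,x0,y0,w,h,f):
    im=cv2.imread(src)[y0:y0+h,x0:x0+w]
    im=cv2.resize(im,None,fx=f,fy=f,interpolation=cv2.INTER_CUBIC)
    st=10 if f>=6 else 20
    for x in range((x0+st-1)//st*st,x0+w,st):
        cv2.putText(im,str(x),(int((x-x0)*f),8),0,0.35,(0,255,255),1);cv2.line(im,(int((x-x0+.5)*f),10),(int((x-x0+.5)*f),16),(0,255,255),1)
    for y in range((y0+st-1)//st*st,y0+h,st):
        cv2.putText(im,str(y),(0,int((y-y0+.5)*f)+4),0,0.35,(0,255,255),1);cv2.line(im,(24,int((y-y0+.5)*f)),(30,int((y-y0+.5)*f)),(0,255,255),1)
    cv2.imwrite(name,im)
def P(n):
    i=bot.camera_info(n); return i["camera_matrix"]@np.array(i["view"])[:3]
def proj(n,p):
    q=P(n)@np.r_[p,1]; return q[:2]/q[2]
def tri(u_scene,u_top):
    A=[]
    for n,u in(("scene",u_scene),("top",u_top)):
        M=P(n); A+= [u[0]*M[2]-M[0],u[1]*M[2]-M[1]]
    A=np.array(A); x=np.linalg.lstsq(A[:,:3],-A[:,3],rcond=None)[0]
    return x
def onz(n,u,z):
    M=P(n);A=np.array([u[0]*M[2]-M[0],u[1]*M[2]-M[1]])
    r=np.linalg.solve(A[:,:2],-A[:,3]-A[:,2]*z); return np.r_[r,z]
E
python3 - <<'E'
from h import *
crop("pics/c1.png","pics/scene0.png",205,180,130,80,6)
crop("pics/c2.png","pics/top0.png",310,265,125,55,6.4)
crop("pics/c3.png","pics/scene0.png",210,230,270,110,2.96)
crop("pics/c4.png","pics/top0.png",200,165,250,90,3.2)
E
```

```text
(no output)
```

View pics/c1.png

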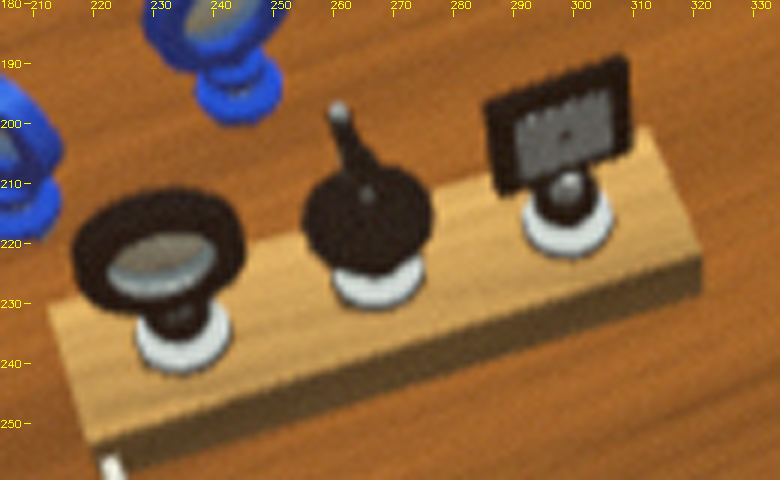

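View pics/c2.png

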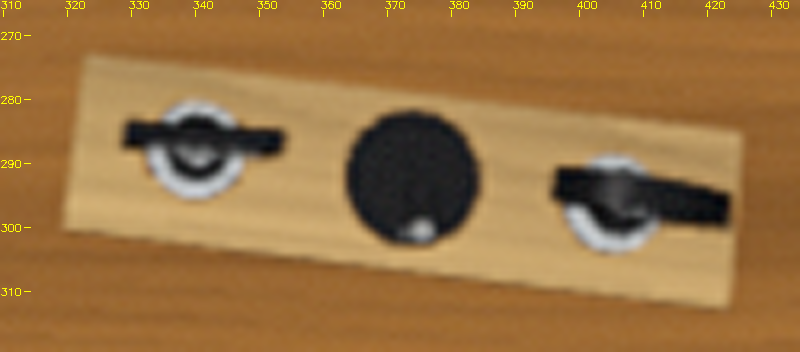

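View pics/c3.png

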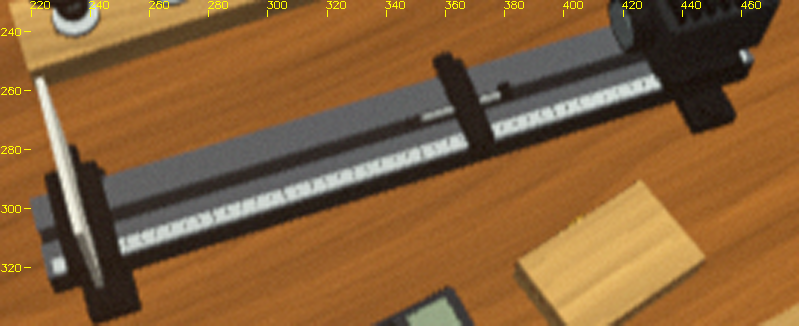

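View pics/c4.png

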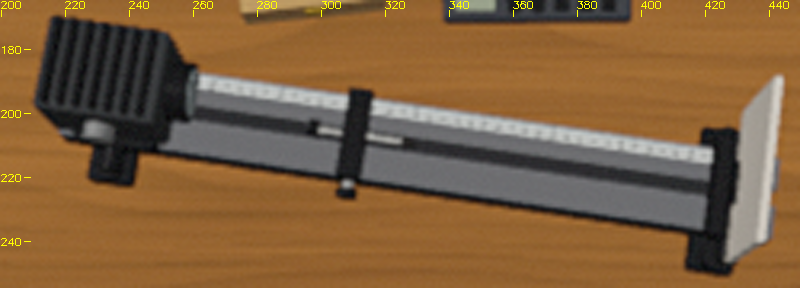

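```bash
cat >> h.py <<'E'
def c(x0,y0,f): return lambda x,y:(x0+x/f-.5,y0+y/f-.5)
c1=c(205,180,6);c2=c(310,265,6.4);c3=c(210,230,2.96);c4=c(200,165,3.2)
E
python3 - <<'E'
from h import *
np.set_printoptions(precision=4,suppress=True)
S=[c1(50,310),c1(92,442),c1(702,255),c1(650,128)]
T=[c2(728,308),c2(742,132),c2(85,53),c2(63,230)]
X=np.array([tri(a,b) for a,b in zip(S,T)]);print("stand",X, np.linalg.norm(X-np.roll(X,-1,0),axis=1),X.mean(0))
m=X.mean(0);d=(X[3]+X[2]-X[0]-X[1])[:2];d/=np.linalg.norm(d);print("dir",d,np.degrees(np.arctan2(d[1],d[0])))
print("pocket lens guess",m[:2]-0.075*d, m[:2]+.075*d)
# collar centre top z 37
print("collar tri",tri(c1(183,334),c2(613,204)),onz("scene",c1(183,334),.036),onz("top",c2(613,204),.036))
print("pinhole collar",onz("scene",c1(568,217),.035),onz("top",c2(196,150),.035))
# lens centre: scene ellipse centre
print("lens c tri",tri(c1(159,250),c2(642,196)))
# top edge ends of lens frame in top
print(onz("top",c2(556,180),.090),onz("top",c2(730,210),.090))
# rail top corners / slot
print("lens proj", *(proj(n,np.r_[m[:2]-.075*d,.087]) for n in("scene","top")))
E
```

```text
stand [[ 0.3994 -0.2072  0.0275]
 [ 0.4614 -0.2136  0.0306]
 [ 0.4889  0.0197  0.0282]
 [ 0.4262  0.0281  0.027 ]] [0.0624 0.2349 0.0633 0.2369] [ 0.444  -0.0933  0.0283]
dir [0.1152 0.9933] 83.38314197297925
pocket lens guess [ 0.4353 -0.1678] [ 0.4526 -0.0188]
collar tri [ 0.4354 -0.1673  0.0328] [ 0.4374 -0.1677  0.036 ] [ 0.4354 -0.1665  0.036 ]
pinhole collar [ 0.4544 -0.0199  0.035 ] [ 0.4541 -0.0193  0.035 ]
lens c tri [ 0.4359 -0.1669  0.0892]
[ 0.4411 -0.138   0.09  ] [ 0.4313 -0.1958  0.09  ]
lens proj [230.7365 221.7018] [410.0903 295.4403]
```

```bash
python3 - <<'E'
from h import *
crop("pics/c5.png","pics/top0.png",290,180,80,60,10)
crop("pics/c6.png","pics/scene0.png",330,235,80,60,10)
crop("pics/c7.png","pics/top0.png",360,190,80,60,10)
crop("pics/c8.png","pics/scene0.png",218,270,80,60,10)
E
```

```text
(no output)
```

View pics/c5.png

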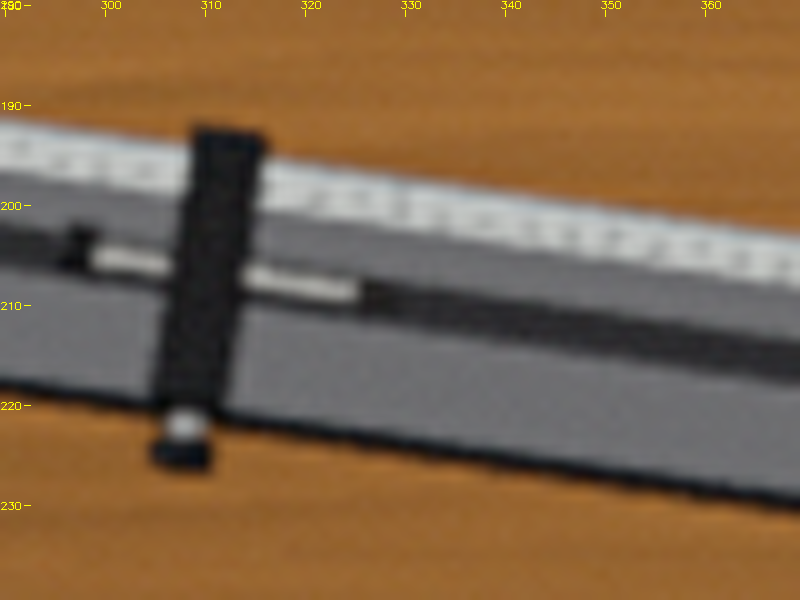

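View pics/c6.png

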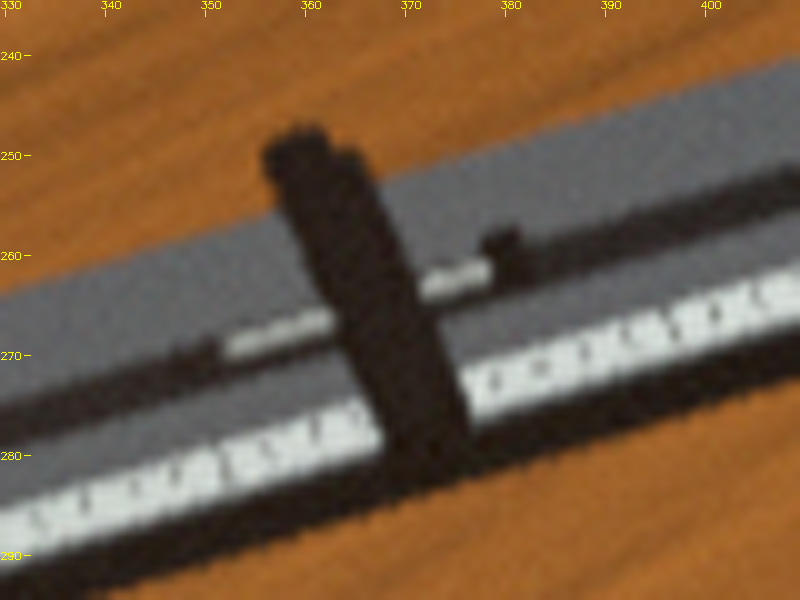

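View pics/c7.png

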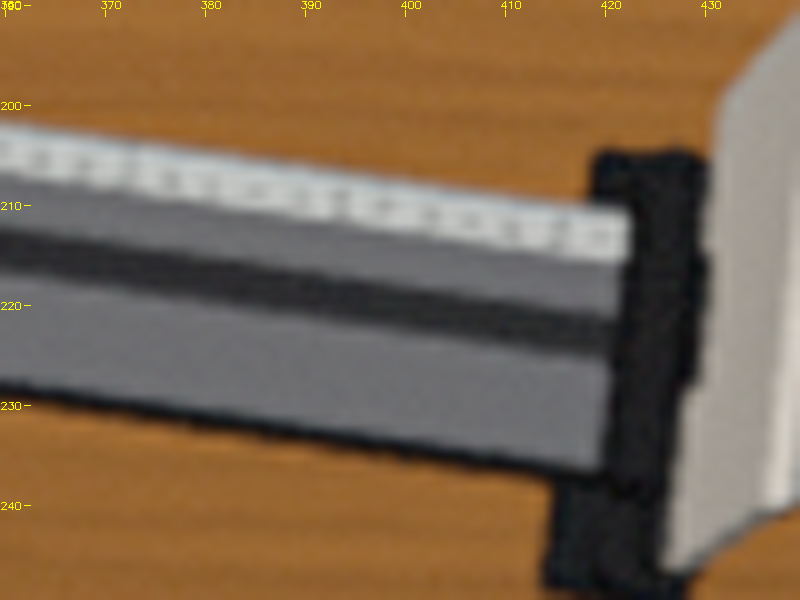

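View pics/c8.png

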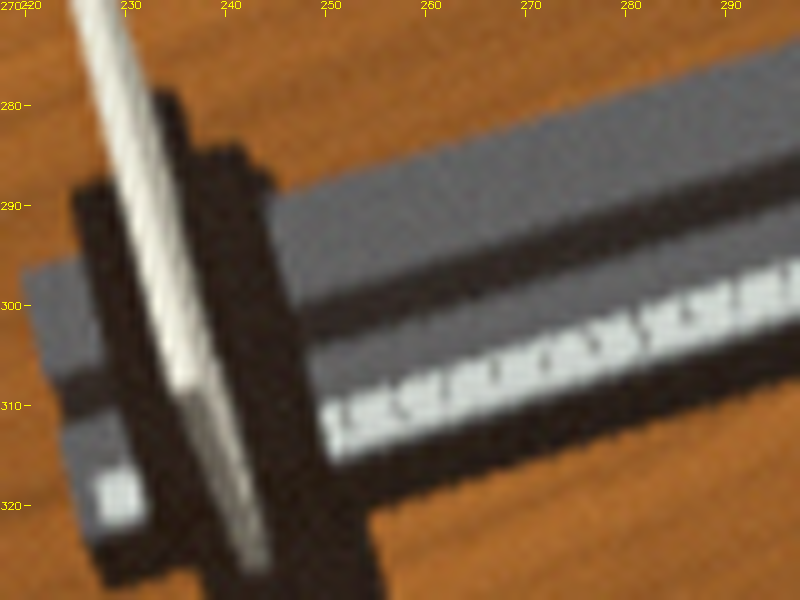

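```bash
cat > rail.py <<'E'
from h import *
np.set_printoptions(precision=4,suppress=True)
def edges(n,cols,line,half):
    # line: approx slot row as func of col; return subpixel band edges by threshold
    g=cv2.cvtColor(cv2.imread(f"pics/{n}0.png"),cv2.COLOR_BGR2GRAY).astype(float)
    lo=[];hi=[]
    for x in cols:
        y0=line(x);r=np.arange(int(y0)-half,int(y0)+half+1);v=g[r,x]
        k=np.argmin(v[2:-2])+2;thr=(v[k]+np.median(np.sort(v)[-4:]))/2
        a=k
        while a>0 and v[a]<thr:a-=1
        b=k
        while b<len(v)-1 and v[b]<thr:b+=1
        lo.append(r[a]+(thr-v[a])/(v[a+1]-v[a])); hi.append(r[b-1]+(thr-v[b-1])/(v[b]-v[b-1]))
    return np.array(lo),np.array(hi)
def fit(x,y):
    p=np.polyfit(x,y,1)
    for _ in range(4):
        r=y-np.polyval(p,x);m=abs(r)<max(.15,2*np.std(r));p=np.polyfit(x[m],y[m],1)
    return p,np.std((y-np.polyval(p,x))[m]),m.sum()
xt=np.arange(335,418);lt=lambda x:210+(x-330)*(222.5-210)/(415-330)
lo,hi=edges("top",xt,lt,5);print(fit(xt,lo),fit(xt,hi))
xs=np.arange(252,345);ls=lambda x:302-(x-250)*(302-271)/(348-250)
lo2,hi2=edges("scene",xs,ls,6);print(fit(xs,lo2),fit(xs,hi2))
for n,x,l in(("top",xt,(lo,hi)),("scene",xs,(lo2,hi2))):
    for e in l:
        p=fit(x,e)[0]
        A=[onz(n,(u,np.polyval(p,u)),.045) for u in (x[0],x[-1])]
        d=(A[0]-A[1]) if A[0][1]>A[1][1] else A[1]-A[0]
        # x at y=-0.05
        s=d[0]/d[1];print(n,"x at y=-.06",A[0][0]+s*(-.06-A[0][1]),"yaw",np.degrees(np.arctan2(d[1],d[0])))
E
python3 rail.py
```

```text
(array([  0.1476, 159.0762]), np.float64(0.08580660863512361), np.int64(82)) (array([  0.1476, 163.5764]), np.float64(0.05730689263071511), np.int64(81))
(array([ -0.3028, 374.7513]), np.float64(0.09544673862366261), np.int64(90)) (array([ -0.3056, 380.6649]), np.float64(0.11130778682237398), np.int64(90))
top x at y=-.06 0.6291439894407509 yaw 81.43896666768683
top x at y=-.06 0.6184754480002955 yaw 81.45913039509054
scene x at y=-.06 0.6186652115833838 yaw 81.40741067506076
scene x at y=-.06 0.6296653487739758 yaw 81.45331838862839
```

```bash
cat >> h.py <<'E'
c5=c(290,180,10);c6=c(330,235,10)
YAW=np.radians(81.44);R=np.array([np.cos(YAW),np.sin(YAW)]);N=np.array([R[1],-R[0]])
S0=np.array([.6240,-.06])
E
python3 - <<'E'
from h import *
np.set_printoptions(precision=4,suppress=True)
def show(l,p): print(l,p,"along",(p[:2]-S0)@R*1e3,"across",(p[:2]-S0)@N*1e3)
show("rod end top",onz("top",c5(358,292),.0495));show("rod end scene",onz("scene",c6(225,345),.0495))
show("tip top",onz("top",c5(397,297),.0495));show("tip scene",onz("scene",c6(192,350),.0495))
show("stop topedge top",onz("top",c5(247,250),.058));
show("stop topedge scene",onz("scene",c6(325,290),.058))
show("rod start top",onz("top",c5(243,275),.0495));show("rod start scene",onz("scene",c6(335,320),.0495))
show("lens",np.array([.4355,-.1675]))
show("screen topend",onz("top",(418,220),.045))
E
python3 - <<'E'
import cv2,numpy as np
im=cv2.imread('pics/top0.png');
for y in range(204,216): print(y,im[y,318:336].sum(1)//3)
im=cv2.imread('pics/scene0.png');
for y in range(264,276): print(y,im[y,340:362].sum(1)//3)
E
```

```text
rod end top [0.6354 0.0147 0.0495] along 75.56582827229653 across 0.19234610153654313
rod end scene [0.6342 0.0163 0.0495] along 76.97407737295106 across -1.2383321695819989
tip top [0.6343 0.0057 0.0495] along 66.48031924424114 across 0.3705276550455432
tip scene [0.6321 0.0096 0.0495] along 70.07858479108435 across -2.3387910863967436
stop topedge top [0.6432 0.0401 0.058 ] along 101.88897408894164 across 4.098436592503902
stop topedge scene [0.6362 0.0384 0.058 ] along 99.12637653930983 across -2.5749155412584344
rod start top [0.6394 0.0413 0.0495] along 102.46590151960406 across 0.1961699473636737
rod start scene [0.6396 0.0395 0.0495] along 100.7336846161321 across 0.6116700031481531
lens [ 0.4355 -0.1675] along -134.35979475150032 across -170.3993707568626
screen topend [ 0.61   -0.1993  0.045 ] along -139.8308945947474 across 6.885048579126728
204 [110 111 112 109 109 110 109 111 109 108 107 108 107 106 106 107 106 109]
205 [103 107 106 110 111 109 109 108 110 110 110 111 110 110 108 109 110 109]
206 [ 91  87  89  96  99  98  99 105 106 111 113 111 111 108 112 110 112 109]
20
[... 1057 characters left out ...]
 95  99  98  99  99  96  95  98  79  80  95 117 139 146 141 152
 148 128 110  90]
269 [ 99  96 100  99  98  97  98  78  79  69  53  53  94 146 154 142 122 106
  86  72  51  46]
270 [ 97  96  99  88  83  78  74  49  50  45  36  44  82 109  98  85  62  48
  38  46  45  58]
271 [95 80 73 64 57 49 46 36 33 36 41 40 49 51 46 42 42 50 52 71 75 87]
272 [66 55 46 43 40 44 40 35 36 35 39 34 47 47 53 60 83 82 87 91 96 96]
273 [ 45  40  44  40  38  43  42  41  44  40  47  58  60  79  85  88  99  99
  97  98 101  99]
274 [ 41  46  40  43  45  43  46  43  61  66  80  88  88  98 101  98  99  95
  99  96  98  94]
275 [ 44  42  42  42  54  59  78  82  89  93  97  96 100  99  95  96  93  98
  95  98  99 101]
```

```bash
cat > go.py <<'E'
import sys;from h import *
from scipy.spatial.transform import Rotation as Ro
def rows(targets,roundto=4):
    s=bot.read_state();Rc=np.array(s["tcp_rot"]);p=np.array(s["position"])
    for x,y,z,yaw in targets:   # yaw: direction of tool y (deg), tool down
        a=np.radians(yaw);ty=np.array([np.cos(a),np.sin(a),0]);tz=np.array([0,0,-1.]);tx=np.cross(ty,tz)
        Rt=np.c_[tx,ty,tz];d=Rc.T@(np.array([x,y,z])-p)/.2
        w=Ro.from_matrix(Rc.T@Rt).as_rotvec()/(np.pi/2)
        print([round(float(v),roundto) for v in np.r_[d,w]])
def st():
    s=bot.read_state();R_=np.array(s["tcp_rot"]);p=np.array(s["position"])
    print("t",round(s["time_s"],3),"p",p.round(4),"yaw_y",round(float(np.degrees(np.arctan2(R_[1,1],R_[0,1]))),2),"tilt",R_[:2,2].round(4),"F",np.round(s["force"],2),"M",np.round(s["moment"],3),"op",round(s["opening"],4))
    print("along",round(float((p[:2]-S0)@R*1e3),2),"across",round(float((p[:2]-S0)@N*1e3),2))
if __name__=="__main__":
    st()
    a=[float(v) for v in sys.argv[1:]]
    if a: rows([a[i:i+4] for i in range(0,len(a),4)])
E
python3 go.py .34 .39 .24 35
```

```text
t 0.1 p [0.2109 0.5877 0.2407] yaw_y 70.25 tilt [-0.001  -0.0017] F [ 0.32 -0.16  0.31] M [-0.019  0.028 -0.061] op 1.0003
along 578.97 across -504.88
[-0.9415, -0.7121, 0.0044, -0.0012, 0.0002, 0.3916]
```

Request:
carry_out:
  targets:
    - [-0.94,-0.71,0,0,0,0.39]
    - [-0.94,-0.71,0,0,0,0.39]
    - [-0.94,-0.71,0,0,0,0.39]
    - [-0.94,-0.71,0,0,0,0.39]
  jaw: 0

```text
time_s: 0.6
position: [0.3406, 0.3884, 0.2406]
tcp_rot: [[-0.573, 0.819, -0.001], [0.819, 0.573, -0.002], [-0.001, -0.003, -1.0]]
force: [0.5, -0.5, -0.3]
opening: 0.632
```

```bash
python3 go.py .45 .2 .24 10
```

```text
t 0.6 p [0.3406 0.3884 0.2406] yaw_y 34.97 tilt [-0.0014 -0.0024] F [ 0.46 -0.5  -0.31] M [ 0.03  -0.024 -0.028] op 0.632
along 401.19 across -346.98
[-1.0853, -0.0915, 0.0044, -0.0014, 0.0011, 0.2774]
```

Request:
carry_out:
  targets:
    - [-0.99,-0.09,0,0,0,0.28]
    - [-0.99,-0.09,0,0,0,0.28]
    - [-0.99,-0.09,0,0,0,0.28]
    - [-0.99,-0.09,0,0,0,0.28]

```text
time_s: 1.1
position: [0.4411, 0.2128, 0.2407]
tcp_rot: [[-0.165, 0.986, -0.001], [0.986, 0.165, -0.003], [-0.003, -0.002, -1.0]]
force: [-1.8, -0.1, -0.3]
opening: 0.503
```

```bash
python3 go.py .48 .02 .23 -8.5
```

```text
t 1.1 p [0.4411 0.2128 0.2407] yaw_y 9.47 tilt [-0.0011 -0.0029] F [-1.82 -0.12 -0.31] M [-0.086  0.039 -0.014] op 0.5032
along 242.57 across -221.52
[-0.9829, 0.0335, 0.0561, -0.0007, 0.0018, 0.1997]
```

Request:
carry_out:
  targets:
    - [-0.98,0.03,0.05,0,0,0.2]
    - [-0.98,0.03,0.05,0,0,0.2]
    - [-0.98,0.03,0.05,0,0,0.2]
    - [-0.98,0.03,0.05,0,0,0.2]

```text
time_s: 1.6
position: [0.4799, 0.0181, 0.231]
tcp_rot: [[0.152, 0.988, -0.001], [0.988, -0.152, -0.003], [-0.003, -0.001, -1.0]]
force: [0.5, -0.1, -0.0]
opening: 0.506
```

```bash
python3 go.py .4355 -.1675 .18 -8.56
```

```text
t 1.6 p [0.4799 0.0181 0.231 ] yaw_y -8.74 tilt [-0.001 -0.003] F [ 0.52 -0.13 -0.01] M [-0.083  0.076  0.022] op 0.5063
along 55.74 across -154.1
[-0.9499, -0.0783, 0.2578, -0.0004, 0.002, -0.002]
```

Request:
carry_out:
  targets:
    - [-0.95,-0.078,0.15,0,0.002,-0.002]
    - [-0.95,-0.078,0.25,0,0.002,-0.002]
    - [-0.95,-0.078,0.258,0,0.002,-0.002]
    - [-0.95,-0.078,0.258,0,0.002,-0.002]
    - [-0.95,-0.078,0.258,0,0.002,-0.002]

```text
time_s: 2.22
position: [0.4354, -0.1666, 0.1796]
tcp_rot: [[0.149, 0.989, -0.002], [0.989, -0.149, 0.002], [0.002, -0.002, -1.0]]
force: [0.7, 1.0, 0.3]
opening: 0.499
```

```bash
python3 - <<'E'
from h import *
for n in("scene","top"):
    cv2.imwrite(f"pics/{n}1.png",bot.capture(n))
crop("pics/d1.png","pics/scene1.png",190,150,130,100,6)
crop("pics/d2.png","pics/top1.png",350,250,100,75,8)
E
python3 go.py .4355 -.1675 .107 -8.56
```

```text
t 2.325 p [ 0.4357 -0.1656  0.1802] yaw_y -8.45 tilt [-0.0008  0.0011] F [0.49 1.15 0.65] M [-0.102  0.059  0.034] op 0.5002
along -132.47 across -170.44
[-0.0098, 0.0005, 0.3658, -0.0006, -0.0006, 0.0012]
```

View pics/d1.png

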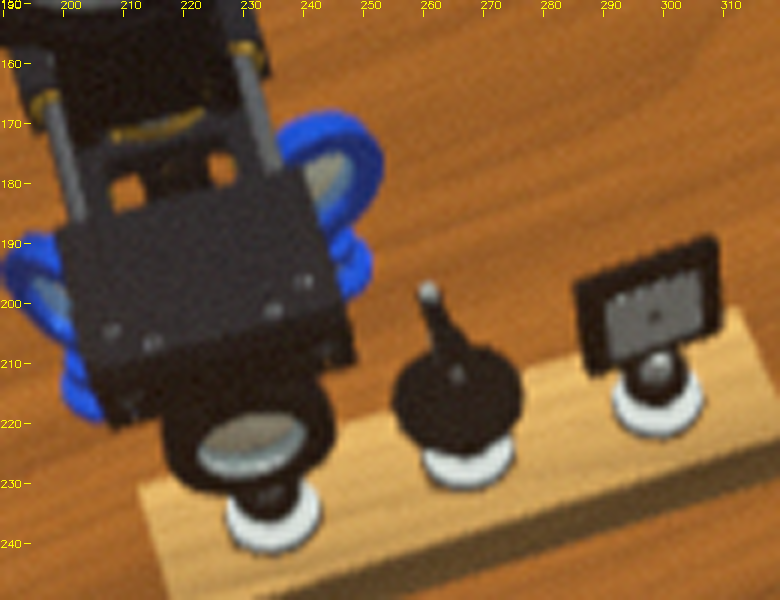

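View pics/d2.png

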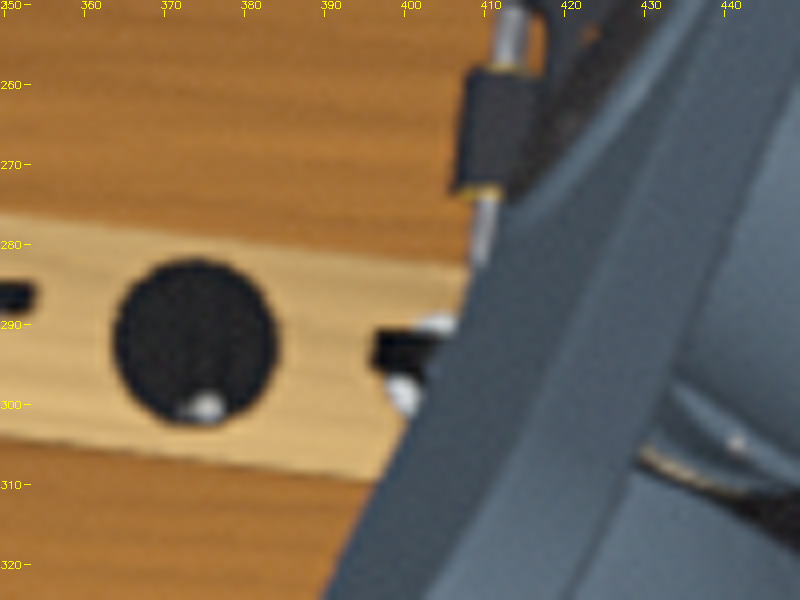

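Request:
carry_out:
  targets:
    - [-0.01,0,0.2,0,0,0.001]
    - [-0.01,0,0.3,0,0,0.001]
    - [-0.01,0,0.366,0,0,0.001]
    - [-0.01,0,0.366,0,0,0.001]
    - [-0.01,0,0.366,0,0,0.001]

```text
time_s: 2.95
position: [0.4361, -0.1674, 0.1077]
tcp_rot: [[0.148, 0.989, 0.001], [0.989, -0.148, 0.0], [0.0, 0.001, -1.0]]
force: [1.0, 0.0, 0.1]
opening: 0.498
```

```bash
python3 - <<'E'
from h import *
cv2.imwrite("pics/scene2.png",bot.capture("scene"))
crop("pics/e1.png","pics/scene2.png",190,170,110,80,7)
E
python3 go.py .4355 -.1675 .107 -8.56
```

```text
t 3.0 p [ 0.4361 -0.1676  0.1077] yaw_y -8.51 tilt [0.0008 0.    ] F [ 0.01 -0.07 -0.01] M [-0.086  0.051  0.01 ] op 0.4992
along -134.33 across -169.82
[-0.0001, -0.0029, 0.0037, 0.0005, -0.0001, 0.0006]
```

View pics/e1.png

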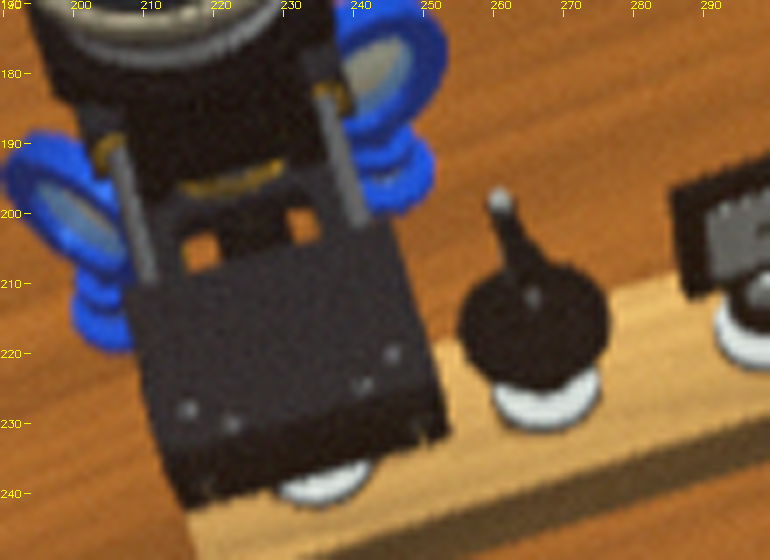

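Request:
carry_out:
  targets:
    - [0,0,0,0,0,0]
    - [0,0,0,0,0,0]
    - [0,0,0,0,0,0]
    - [0,0,0,0,0,0]
    - [0,0,0,0,0,0]
    - [0,0,0,0,0,0]
  jaw: -1

```text
time_s: 3.75
position: [0.436, -0.1676, 0.1077]
tcp_rot: [[0.148, 0.989, 0.001], [0.989, -0.148, 0.0], [0.0, 0.0, -1.0]]
force: [-0.3, 0.1, -1.0]
opening: 0.135
```

```bash
python3 go.py .4361 -.1675 .165 -8.56
```

```text
t 3.75 p [ 0.436  -0.1676  0.1077] yaw_y -8.51 tilt [0.0005 0.0002] F [-0.33  0.08 -0.99] M [-0.119  0.129 -0.041] op 0.1354
along -134.34 across -169.93
[0.0004, 0.0008, -0.2865, 0.0003, -0.0002, 0.0005]
```

Request:
carry_out:
  targets:
    - [0,0,-0.05,0,0,0]
    - [0,0,-0.12,0,0,0]
    - [0,0,-0.25,0,0,0]
    - [0,0,-0.3,0,0,0]
    - [0,0,-0.3,0,0,0]

```text
time_s: 4.38
position: [0.4364, -0.1678, 0.1687]
tcp_rot: [[0.148, 0.989, 0.003], [0.989, -0.148, -0.001], [-0.001, 0.003, -1.0]]
force: [0.5, 0.1, -2.2]
opening: 0.138
```

```bash
python3 - <<'E'
from h import *
for n in("scene","top"):
    cv2.imwrite(f"pics/{n}3.png",bot.capture(n))
crop("pics/f1.png","pics/scene3.png",190,150,120,90,6.6)
crop("pics/f2.png","pics/top3.png",350,250,100,75,8)
E
python3 go.py
```

```text
t 4.475 p [ 0.4356 -0.1673  0.1675] yaw_y -8.51 tilt [-0.      0.0005] F [-0.25  0.04 -0.76] M [-0.116  0.063 -0.026] op 0.136
along -134.18 across -170.32
```

View pics/f1.png

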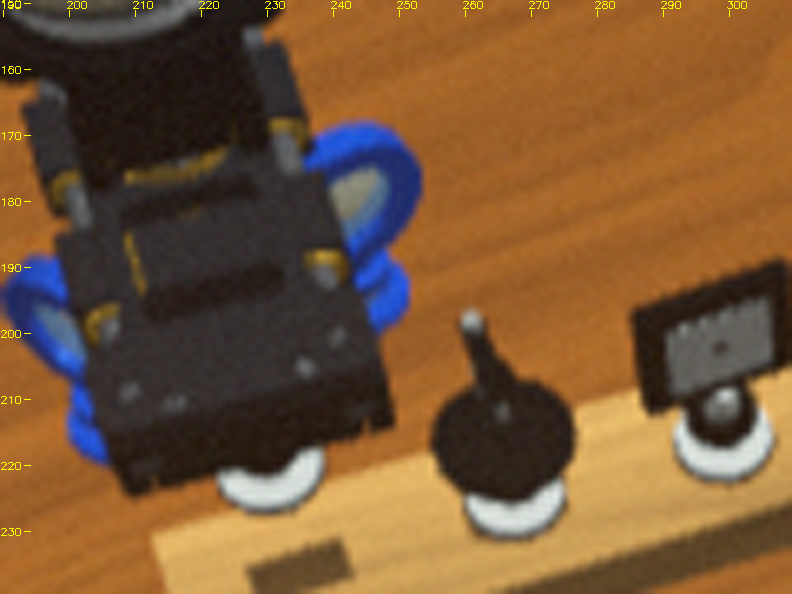

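View pics/f2.png

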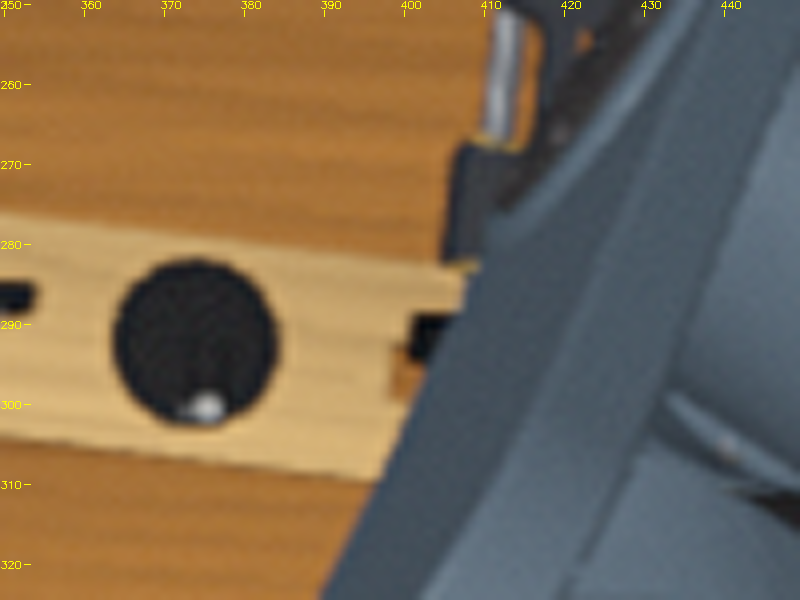

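Request:
carry_out:
  targets:
    - [0.19,0.21,0,0,0,0]
    - [0.4,0.44,0,0,0,0]
    - [0.6,0.66,0,0,0,0]
    - [0.72,0.8,0,0,0,0]
    - [0.77,0.851,0.04,0,0,0]
    - [0.77,0.851,0.08,0,0,0]
    - [0.77,0.851,0.08,0,0,0]

```text
time_s: 5.35
position: [0.624, -0.0408, 0.1496]
tcp_rot: [[0.149, 0.989, -0.006], [0.989, -0.149, 0.001], [0.001, -0.006, -1.0]]
force: [-0.2, -0.1, -1.1]
opening: 0.138
```

```bash
python3 - <<'E'
from h import *
for n in("scene","top"):
    cv2.imwrite(f"pics/{n}4.png",bot.capture(n))
crop("pics/g1.png","pics/scene4.png",290,200,100,75,8)
crop("pics/g2.png","pics/top4.png",300,170,100,75,8)
E
python3 go.py
```

```text
t 5.45 p [ 0.6253 -0.0412  0.1511] yaw_y -8.6 tilt [-0.0021  0.0007] F [-0.17 -0.06 -1.35] M [-0.099 -0.012 -0.013] op 0.1315
along 18.82 across -1.56
```

View pics/g1.png

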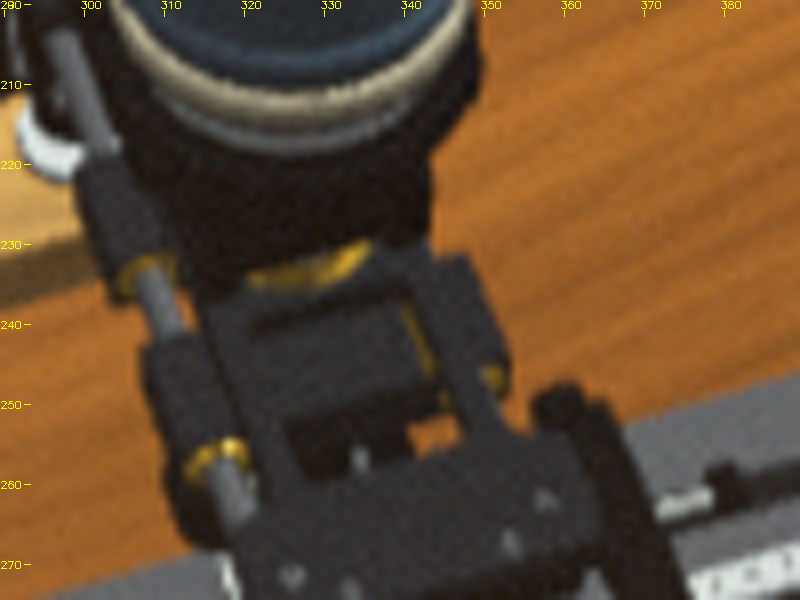

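View pics/g2.png

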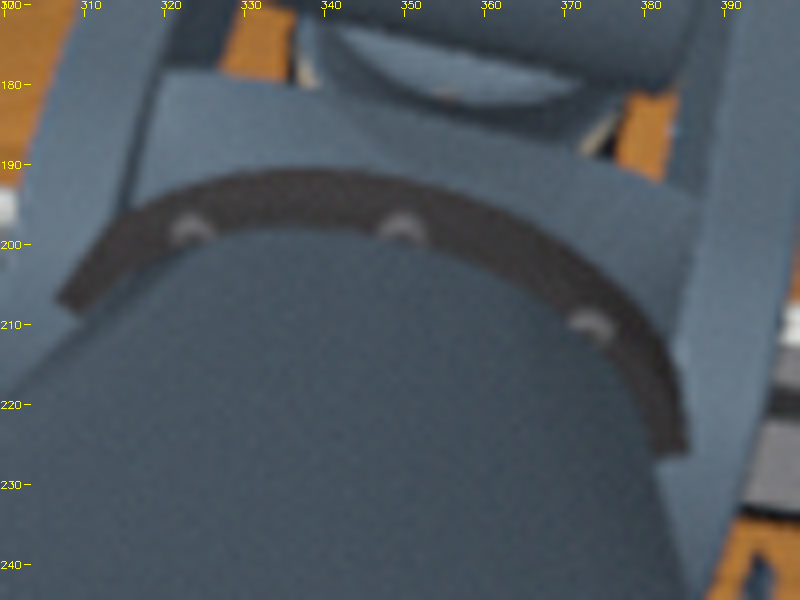

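```bash
python3 - <<'E'
from h import *
crop("pics/g3.png","pics/scene4.png",300,245,80,60,10)
E
```

```text
(no output)
```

View pics/g3.png

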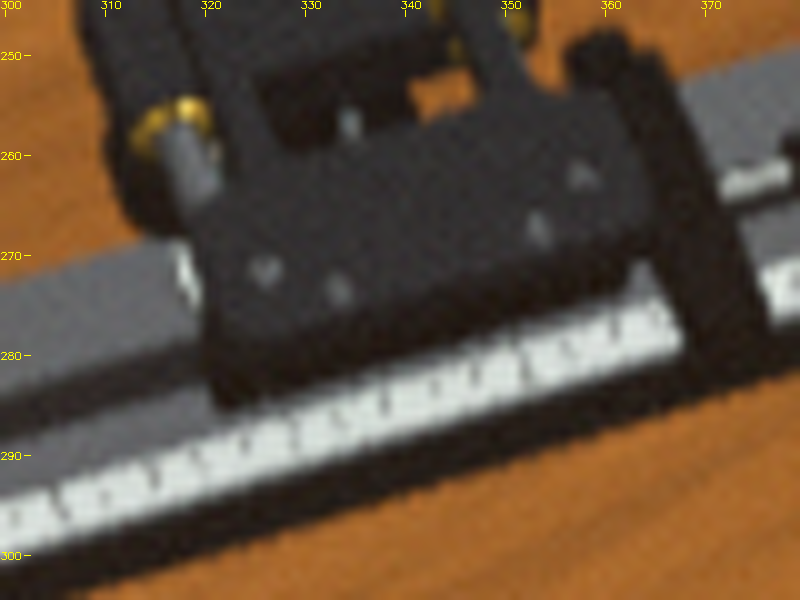

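```bash
python3 - <<'E'
from h import *
np.set_printoptions(precision=2,suppress=True)
cc=c(190,150,6.6)
p0=np.array([.4356,-.1673])
t=np.linspace(0,2*np.pi,180)
im=cv2.imread("pics/scene3.png")
def ov(name,off):
    f=16;x0,y0,w,h=215,208,36,24
    a=cv2.resize(im[y0:y0+h,x0:x0+w],None,fx=f,fy=f,interpolation=cv2.INTER_CUBIC)
    for z,col in((.0898,(0,0,255)),(.0968,(0,255,0))):
        pts=np.array([proj("scene",np.r_[p0+off+.017*np.array([np.cos(u),np.sin(u)]),z]) for u in t])
        cv2.polylines(a,[np.round((pts-[x0,y0]+.5)*f).astype(int)],True,col,1)
    cv2.imwrite(name,a)
ov("pics/h1.png",np.zeros(2))
E
```

```text
(no output)
```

View pics/h1.png

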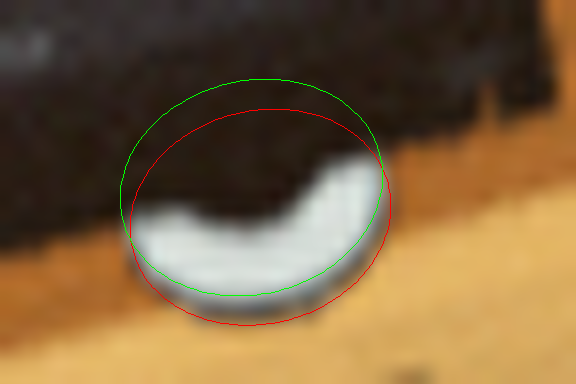

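Request:
carry_out:
  targets:
    - [0.006,0.0093,0.03,0,0,0]
    - [0.006,0.0093,0.07,0,0,0]
    - [0.006,0.0093,0.07,0,0,0]
    - [0.006,0.0093,0.07,0,0,0]

```text
time_s: 5.95
position: [0.6272, -0.0403, 0.137]
tcp_rot: [[0.149, 0.989, -0.002], [0.989, -0.149, 0.001], [0.0, -0.002, -1.0]]
force: [0.1, 0.1, -1.2]
opening: 0.134
```

```bash
python3 go.py  .627 -.0402 .1367 -8.56
```

```text
t 5.95 p [ 0.6272 -0.0403  0.137 ] yaw_y -8.6 tilt [-0.0023  0.0008] F [ 0.13  0.05 -1.16] M [-0.032  0.109  0.006] op 0.1335
along 20.01 across 0.23
[0.0001, -0.001, 0.0013, -0.0015, -0.0003, -0.0004]
```

Request:
carry_out:
  targets:
    - [0,0,0.012,-0.0015,0,0]
    - [0,0,0.02,-0.0015,0,0]
    - [0,0,0.025,-0.0015,0,0]
    - [0,0,0.03,-0.0015,0,0]
    - [0,0,0.03,-0.0015,0,0]

```text
time_s: 6.58
position: [0.6272, -0.0402, 0.1309]
tcp_rot: [[0.149, 0.989, -0.0], [0.989, -0.149, 0.0], [0.0, -0.0, -1.0]]
force: [0.3, -0.6, -1.3]
opening: 0.137
```

```bash
python3 go.py
```

```text
t 6.575 p [ 0.6272 -0.0402  0.1309] yaw_y -8.6 tilt [-0.0001  0.0005] F [ 0.33 -0.65 -1.29] M [-0.082  0.109  0.057] op 0.1367
along 20.02 across 0.21
```

Request:
carry_out:
  targets:
    - [0,0,0.005,0,0,0]
    - [0,0,0.01,0,0,0]
    - [0,0,0.01,0,0,0]

```text
time_s: 6.95
position: [0.6271, -0.0402, 0.1288]
tcp_rot: [[0.15, 0.989, -0.0], [0.989, -0.15, 0.001], [0.0, -0.0, -1.0]]
force: [0.3, 0.5, -1.5]
opening: 0.136
```

```bash
python3 go.py
```

```text
t 6.95 p [ 0.6271 -0.0402  0.1288] yaw_y -8.6 tilt [-0.0003  0.0005] F [ 0.3   0.5  -1.51] M [-0.108  0.097  0.012] op 0.1364
along 20.0 across 0.12
```

Request:
carry_out:
  targets:
    - [0,0,0.01,0,0,0]
    - [0,0,0.02,0,0,0]
    - [0,0,0.027,0,0,0]
    - [0,0,0.027,0,0,0]

```text
time_s: 7.45
position: [0.627, -0.0402, 0.1232]
tcp_rot: [[0.149, 0.989, -0.001], [0.989, -0.149, 0.001], [0.0, -0.001, -1.0]]
force: [-0.6, 1.0, -1.8]
opening: 0.131
```

```bash
python3 go.py
```

```text
t 7.45 p [ 0.627  -0.0402  0.1232] yaw_y -8.59 tilt [-0.0007  0.0006] F [-0.57  0.98 -1.84] M [-0.08   0.105  0.035] op 0.1314
along 20.05 across -0.01
```

Request:
carry_out:
  targets:
    - [0.03,0,0,0,0,0]
    - [0.06,0,0,0,0,0]
    - [0.09,0,0,0,0,0]
    - [0.12,0,0,0,0,0]
    - [0.12,0,0,0,0,0]

```text
time_s: 8.07
position: [0.6306, -0.0158, 0.1232]
tcp_rot: [[0.148, 0.989, -0.001], [0.989, -0.148, 0.001], [0.0, -0.001, -1.0]]
force: [-0.1, 0.3, -1.9]
opening: 0.136
```

```bash
cat > feel.py <<'E'
from go import *
def feel(k=6):
    F=[];p=[]
    for i in range(k):
        s=bot.read_state();F.append(s["force"]);p.append(s["position"]);bot.capture("scene")
    F=np.array(F);p=np.array(p);a=F[:,:2]@R
    print("Falong %.2f +- %.2f"%(a.mean(),a.std()),"Facross %.2f"%(F[:,:2]@N).mean(),"Fz %.2f"%F[:,2].mean(),"along %.2f across %.2f z %.2f"%(((p[:,:2]-S0)@R*1e3).mean(),((p[:,:2]-S0)@N*1e3).mean(),p[:,2].mean()*1e3))
    st()
if __name__=="__main__": feel(int(sys.argv[1]) if len(sys.argv)>1 else 6)
E
python3 feel.py
```

```text
Falong 0.36 +- 0.42 Facross -0.17 Fz -1.27 along 44.16 across 0.00 z 123.19
t 8.375 p [ 0.6306 -0.0167  0.1232] yaw_y -8.62 tilt [-0.0007  0.0005] F [-0.34 -0.23 -1.28] M [-0.033  0.069 -0.04 ] op 0.1364
along 43.78 across 0.05
```

Request:
carry_out:
  targets:
    - [0.005,0,0,0,0,0]
    - [0.01,0,0,0,0,0]
    - [0.015,0,0,0,0,0]
    - [0.015,0,0,0,0,0]

```text
time_s: 8.88
position: [0.631, -0.0136, 0.1232]
tcp_rot: [[0.15, 0.989, -0.001], [0.989, -0.15, 0.001], [0.0, -0.001, -1.0]]
force: [0.0, -0.4, -1.7]
opening: 0.134
```

```bash
python3 feel.py
```

```text
Falong -0.20 +- 0.33 Facross -0.21 Fz -1.49 along 46.85 across 0.04 z 123.18
t 9.175 p [ 0.631  -0.0138  0.1232] yaw_y -8.62 tilt [-0.0007  0.0005] F [ 0.74  0.16 -0.16] M [-0.098  0.03   0.011] op 0.1381
along 46.77 across 0.05
```

Request:
carry_out:
  targets:
    - [0.003,0,0,0,0,0]
    - [0.005,0,0,0,0,0]
    - [0.005,0,0,0,0,0]

```text
time_s: 9.55
position: [0.6312, -0.0127, 0.1232]
tcp_rot: [[0.15, 0.989, -0.001], [0.989, -0.15, 0.001], [0.0, -0.001, -1.0]]
force: [-0.5, 0.4, -1.0]
opening: 0.14
```

```bash
python3 feel.py
```

```text
Falong 0.16 +- 0.38 Facross -0.19 Fz -1.17 along 47.80 across 0.05 z 123.19
t 9.85 p [ 0.6312 -0.0127  0.1232] yaw_y -8.61 tilt [-0.0007  0.0005] F [ 0.43  0.02 -0.93] M [-0.04   0.043  0.   ] op 0.1368
along 47.79 across 0.04
```

Request:
carry_out:
  targets:
    - [0.003,0,0,0,0,0]
    - [0.005,0,0,0,0,0]
    - [0.005,0,0,0,0,0]

```text
time_s: 10.22
position: [0.6313, -0.0119, 0.1232]
tcp_rot: [[0.15, 0.989, -0.001], [0.989, -0.15, 0.0], [0.0, -0.001, -1.0]]
force: [-0.5, -0.5, -1.3]
opening: 0.137
```

```bash
python3 feel.py
```

```text
Falong -0.40 +- 0.22 Facross -0.02 Fz -1.31 along 48.71 across 0.06 z 123.18
t 10.525 p [ 0.6313 -0.0118  0.1232] yaw_y -8.62 tilt [-0.0007  0.0005] F [-0.3  -0.87 -1.09] M [-0.194  0.05   0.013] op 0.1327
along 48.72 across 0.07
```

Request:
carry_out:
  targets:
    - [0.003,0,0,0,0,0]
    - [0.004,0,0,0,0,0]
    - [0.004,0,0,0,0,0]

```text
time_s: 10.9
position: [0.6314, -0.0112, 0.1232]
tcp_rot: [[0.15, 0.989, -0.001], [0.989, -0.15, 0.0], [0.0, -0.001, -1.0]]
force: [-1.0, -1.1, -1.1]
opening: 0.138
```

```bash
python3 feel.py
```

```text
Falong -1.36 +- 0.52 Facross -0.13 Fz -1.28 along 49.41 across 0.07 z 123.19
t 11.2 p [ 0.6314 -0.0111  0.1232] yaw_y -8.62 tilt [-0.0007  0.0004] F [-0.17 -1.14 -1.86] M [-0.347  0.058  0.011] op 0.1348
along 49.46 across 0.05
```

Request:
carry_out:
  targets:
    - [0,0,0.004,0,0,0]
    - [0,0,0.008,0,0,0]
    - [0,0,0.012,0,0,0]
    - [0,0,0.016,0,0,0]
    - [0,0,0.018,0,0,0]
    - [0,0,0.018,0,0,0]

```text
time_s: 11.95
position: [0.6315, -0.0111, 0.1202]
tcp_rot: [[0.15, 0.989, -0.0], [0.989, -0.15, 0.0], [0.0, -0.0, -1.0]]
force: [-2.2, -1.8, 5.2]
opening: 0.135
```

```bash
python3 feel.py 5
```

```text
Falong -1.36 +- 0.54 Facross -2.12 Fz 5.45 along 49.43 across 0.18 z 120.22
t 12.2 p [ 0.6315 -0.0111  0.1202] yaw_y -8.61 tilt [-0.0003  0.0002] F [-1.43 -1.04  5.3 ] M [-0.349  0.488  0.04 ] op 0.1333
along 49.43 across 0.17
```

Request:
carry_out:
  targets:
    - [0,-0.001,0.004,0,0,0]
    - [0,-0.0015,0.007,0,0,0]
    - [0,-0.0015,0.007,0,0,0]
    - [0,-0.0015,0.007,0,0,0]

```text
time_s: 12.7
position: [0.6315, -0.0112, 0.1197]
tcp_rot: [[0.15, 0.989, 0.001], [0.989, -0.15, 0.0], [0.0, 0.001, -1.0]]
force: [-2.7, -1.6, 6.8]
opening: 0.136
```

```bash
python3 feel.py 5
```

```text
Falong -1.52 +- 0.32 Facross -2.14 Fz 6.24 along 49.43 across 0.11 z 119.66
t 12.95 p [ 0.6315 -0.0111  0.1196] yaw_y -8.61 tilt [0.0005 0.    ] F [-2.29 -0.46  6.32] M [-0.364  0.448 -0.028] op 0.1378
along 49.44 across 0.12
```

Request:
carry_out:
  targets:
    - [0,-0.0005,0.004,0,0,0.06]
    - [0,-0.0005,0.004,0,0,0.12]
    - [0,-0.0005,0.004,0,0,0.16]
    - [0,-0.0005,0.004,0,0,0.16]

```text
time_s: 13.45
position: [0.6322, -0.0111, 0.1198]
tcp_rot: [[0.391, 0.92, 0.003], [0.92, -0.391, -0.0], [0.001, 0.003, -1.0]]
force: [-0.8, -0.8, 5.7]
opening: 0.138
```

```bash
python3 feel.py 3; python3 -c "
from rig import bot;print(bot.read_state()['joint_positions'])"
```

```text
Falong -0.95 +- 0.20 Facross -1.10 Fz 5.64 along 49.51 across 0.80 z 119.81
t 13.6 p [ 0.6321 -0.0112  0.1198] yaw_y -23.02 tilt [ 0.0026 -0.0002] F [-1.38 -1.8   5.98] M [-0.294  0.369 -0.067] op 0.1365
along 49.49 across 0.78
[-1.11335724e+01  3.92956389e+01  8.68050046e+01  2.49248383e-02
  5.37493952e+01  1.18728329e+01]
```

```bash
python3 - <<'E'
from go import *
p=S0+.04945*R+.0002*N
rows([(p[0],p[1],.1190,y) for y in (-32,-41,-50,-59,-68,-77,-86,-94,-98.56)])
E
```

```text
[-0.0009, -0.0028, 0.004, 0.0015, -0.0007, 0.0998]
[-0.0009, -0.0028, 0.004, 0.0015, -0.0008, 0.1998]
[-0.0009, -0.0028, 0.004, 0.0014, -0.0009, 0.2998]
[-0.0009, -0.0028, 0.004, 0.0014, -0.001, 0.3998]
[-0.0009, -0.0028, 0.004, 0.0013, -0.0012, 0.4998]
[-0.0009, -0.0028, 0.004, 0.0012, -0.0013, 0.5998]
[-0.0009, -0.0028, 0.004, 0.0011, -0.0014, 0.6998]
[-0.0009, -0.0028, 0.004, 0.001, -0.0015, 0.7887]
[-0.0009, -0.0028, 0.004, 0.001, -0.0015, 0.8393]
```

Request:
carry_out:
  targets:
    - [-0.0009,-0.0028,0.004,0.0015,-0.0007,0.09]
    - [-0.0009,-0.0028,0.004,0.0015,-0.0008,0.18]
    - [-0.0009,-0.0028,0.004,0.0014,-0.0009,0.27]
    - [-0.0009,-0.0028,0.004,0.0014,-0.001,0.36]
    - [-0.0009,-0.0028,0.004,0.0013,-0.0012,0.42]
    - [-0.0009,-0.0028,0.004,0.0013,-0.0012,0.42]

```text
time_s: 14.35
position: [0.6322, -0.0111, 0.1199]
tcp_rot: [[0.873, 0.487, 0.002], [0.487, -0.873, -0.0], [0.001, 0.001, -1.0]]
force: [-1.8, -1.4, 5.8]
opening: 0.139
```

```bash
python3 - <<'E'
from go import *
from feel import feel
feel(3)
p=S0+.04945*R+.0002*N
rows([(p[0],p[1],.1190,y) for y in (-70,-79,-88,-96,-98.56)])
E
```

```text
Falong -1.42 +- 0.33 Facross -1.41 Fz 5.73 along 49.58 across 0.81 z 119.88
t 14.5 p [ 0.6322 -0.0111  0.1199] yaw_y -60.83 tilt [ 0.0017 -0.0003] F [-1.64  0.13  6.38] M [-0.297  0.409 -0.045] op 0.1372
along 49.59 across 0.84
[-0.003, -0.0014, 0.0045, 0.0006, -0.0009, 0.1019]
[-0.003, -0.0014, 0.0045, 0.0006, -0.001, 0.2019]
[-0.003, -0.0014, 0.0045, 0.0005, -0.001, 0.3019]
[-0.003, -0.0014, 0.0045, 0.0004, -0.001, 0.3908]
[-0.003, -0.0014, 0.0045, 0.0004, -0.0011, 0.4192]
```

Request:
carry_out:
  targets:
    - [-0.003,-0.0014,0.0045,0.0006,-0.0009,0.09]
    - [-0.003,-0.0014,0.0045,0.0006,-0.001,0.18]
    - [-0.003,-0.0014,0.0045,0.0005,-0.001,0.27]
    - [-0.003,-0.0014,0.0045,0.0004,-0.001,0.36]
    - [-0.003,-0.0014,0.0045,0.0004,-0.0011,0.419]
    - [-0.003,-0.0014,0.0045,0.0004,-0.0011,0.419]

```text
time_s: 15.25
position: [0.6321, -0.0111, 0.1198]
tcp_rot: [[0.989, -0.149, 0.001], [-0.149, -0.989, -0.0], [0.001, -0.0, -1.0]]
force: [-1.5, -1.5, 6.9]
opening: 0.136
```

```bash
python3 - <<'E'
from go import *
from feel import feel
feel(6)
p=S0+.04945*R+.0002*N
rows([(p[0],p[1],.1190,-98.56)])
E
```

```text
Falong -1.02 +- 0.38 Facross -1.72 Fz 6.26 along 49.50 across 0.71 z 119.85
t 15.55 p [ 0.6321 -0.0111  0.1198] yaw_y -98.55 tilt [ 0.0014 -0.0001] F [-2.05 -1.16  5.26] M [-0.277  0.505 -0.038] op 0.1353
along 49.51 across 0.7
[-0.0025, 0.0003, 0.0042, -0.0, -0.0009, 0.0001]
```

Request:
carry_out:
  targets:
    - [0,0,-0.002,0,0,0]
    - [0,0,-0.004,0,0,0]
    - [0,0,-0.006,0,0,0]
    - [0,0,-0.006,0,0,0]

```text
time_s: 16.05
position: [0.632, -0.0112, 0.1207]
tcp_rot: [[0.989, -0.149, 0.001], [-0.149, -0.989, -0.0], [0.001, -0.0, -1.0]]
force: [-0.3, -1.1, 0.6]
opening: 0.135
```

```bash
python3 feel.py 6
```

```text
Falong -0.88 +- 0.40 Facross -0.23 Fz 0.23 along 49.50 across 0.67 z 120.72
t 16.35 p [ 0.632  -0.0111  0.1207] yaw_y -98.56 tilt [ 0.0011 -0.0001] F [-0.48 -1.88 -0.94] M [-0.394  0.25  -0.076] op 0.1363
along 49.52 across 0.64
```

Request:
carry_out:
  targets:
    - [0,0,0,0,0,0]
    - [0,0,0,0,0,0]
    - [0,0,0,0,0,0]
    - [0,0,0,0,0,0]
    - [0,0,0,0,0,0]
  jaw: 0

```text
time_s: 16.98
position: [0.6321, -0.0111, 0.1207]
tcp_rot: [[0.989, -0.149, 0.001], [-0.149, -0.989, -0.0], [0.001, -0.0, -1.0]]
force: [-0.1, 0.6, -0.4]
opening: 0.493
```

```bash
python3 feel.py 2
```

```text
Falong 0.25 +- 0.28 Facross -0.34 Fz -0.24 along 49.52 across 0.68 z 120.75
t 17.075 p [ 0.632  -0.0111  0.1208] yaw_y -98.56 tilt [ 0.0012 -0.    ] F [ 0.14 -0.48 -0.13] M [-0.053  0.169 -0.019] op 0.4987
along 49.52 across 0.66
```

Retreat upward, then away from over the rail so the cameras see it.

Request:
carry_out:
  targets:
    - [0,0,-0.15,0,0,0]
    - [0,0,-0.4,0,0,0]
    - [0,0,-0.6,0,0,0]
    - [0,0,-0.7,0,0,0]
    - [0,0,-0.7,0,0,0]

```text
time_s: 17.7
position: [0.6329, -0.0113, 0.2628]
tcp_rot: [[0.989, -0.149, 0.006], [-0.149, -0.989, -0.001], [0.006, 0.0, -1.0]]
force: [-0.0, 1.1, -0.2]
opening: 0.5
```

Request:
carry_out:
  targets:
    - [-0.3,0,0,0,0,0]
    - [-0.6,0,0,0,0,0]
    - [-0.9,0,0,0,0,0]
    - [-0.9,-0.4,0,0,0,0]
    - [-0.9,-0.8,0,0,0,0]
    - [-0.9,-0.8,0,0,0,0]

```text
time_s: 18.45
position: [0.4778, 0.1759, 0.2605]
tcp_rot: [[0.989, -0.147, 0.004], [-0.147, -0.989, -0.001], [0.004, 0.0, -1.0]]
force: [0.1, -0.5, 0.0]
opening: 0.501
```

```bash
python3 - <<'E'
from h import *
for n in("scene","top"):
    cv2.imwrite(f"pics/{n}9.png",bot.capture(n))
crop("pics/k1.png","pics/scene9.png",320,220,80,60,10)
crop("pics/k2.png","pics/top9.png",290,170,80,60,10)
E
python3 go.py
```

```text
t 18.55 p [0.4781 0.1765 0.2604] yaw_y -98.31 tilt [ 0.0039 -0.0002] F [-0.05 -0.71  0.28] M [-0.101  0.183  0.003] op 0.4979
along 212.19 across -179.49
```

View pics/k1.png

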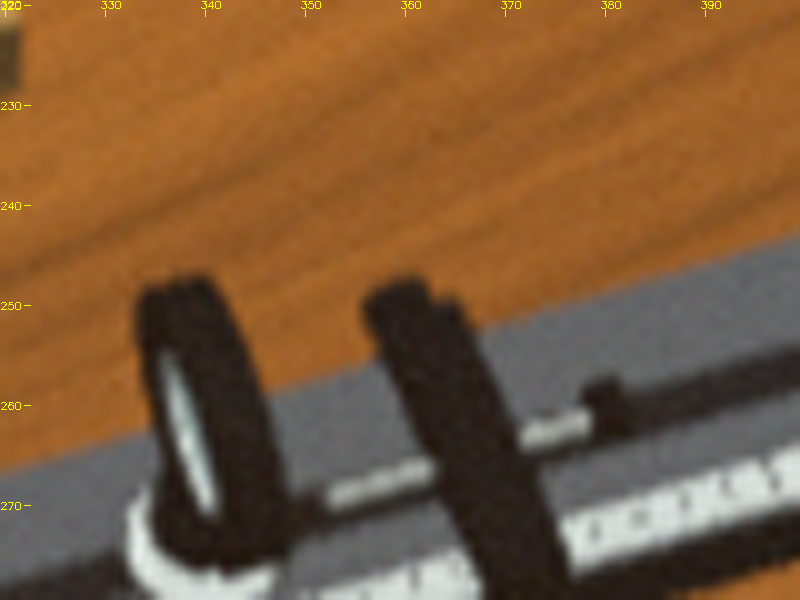

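View pics/k2.png

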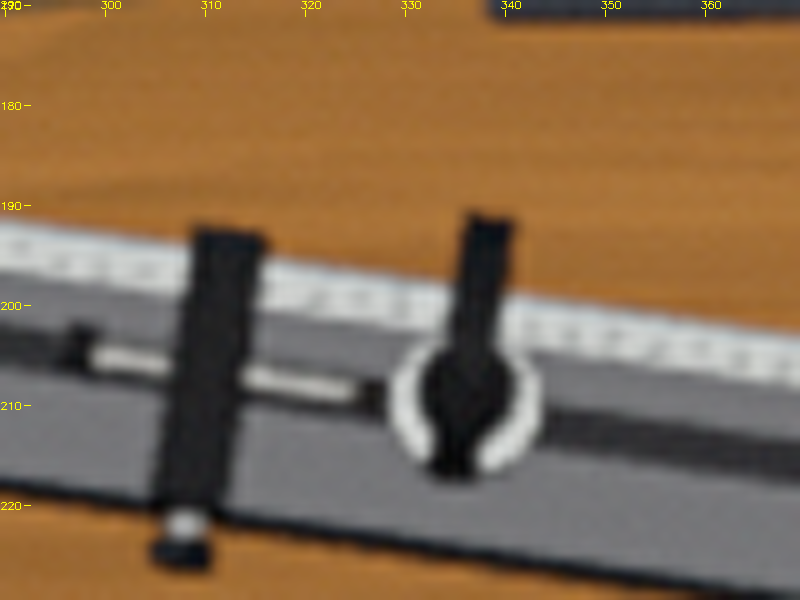

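View pics/scene9.png

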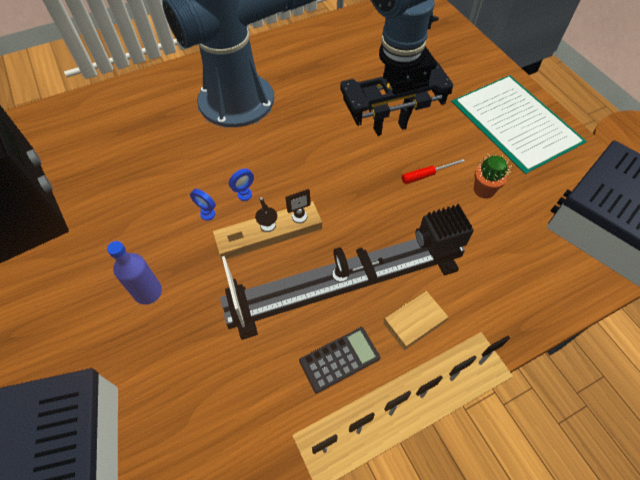

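View pics/top9.png

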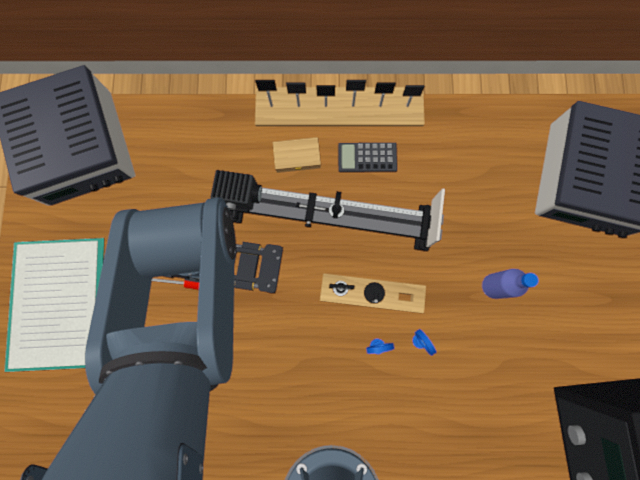

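```bash
python3 - <<'E'
from h import *
a=cv2.imread("pics/top9.png");b=cv2.imread("pics/scene9.png")
A=S0+.0495*R
def draw(im,n,x0,y0,w,h,f,out):
    o=cv2.resize(im[y0:y0+h,x0:x0+w],None,fx=f,fy=f,interpolation=cv2.INTER_CUBIC)
    t=np.linspace(0,2*np.pi,120)
    def pl(P3,col): cv2.polylines(o,[np.round((np.array([proj(n,p) for p in P3])-[x0,y0]+.5)*f).astype(int)],True,col,1)
    for s,col in((-.006,(0,0,255)),(.006,(0,255,0))):
        pl([np.r_[A+s*R+.03*np.cos(u)*N,.100+.03*np.sin(u)] for u in t],col)
    pl([np.r_[A+.017*np.array([np.cos(u),np.sin(u)]),.052] for u in t],(255,255,0))
    cv2.imwrite(out,o)
draw(a,"top",315,183,45,40,16,"pics/m1.png");draw(b,"scene",325,238,45,45,13,"pics/m2.png")
d=cv2.absdiff(cv2.imread("pics/top0.png"),a)[185:230,295:325].max(2);print("stop diff",(d>40).sum())
E
```

```text
stop diff 0
```

View pics/m1.png

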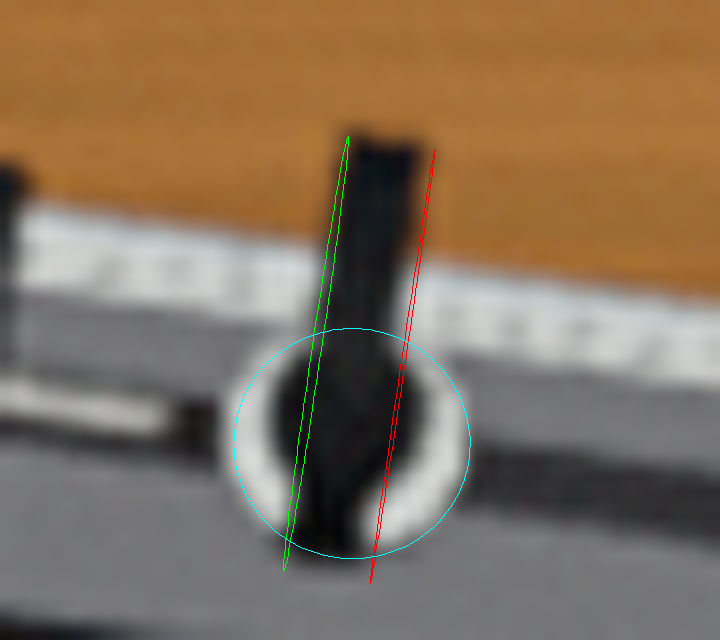

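View pics/m2.png

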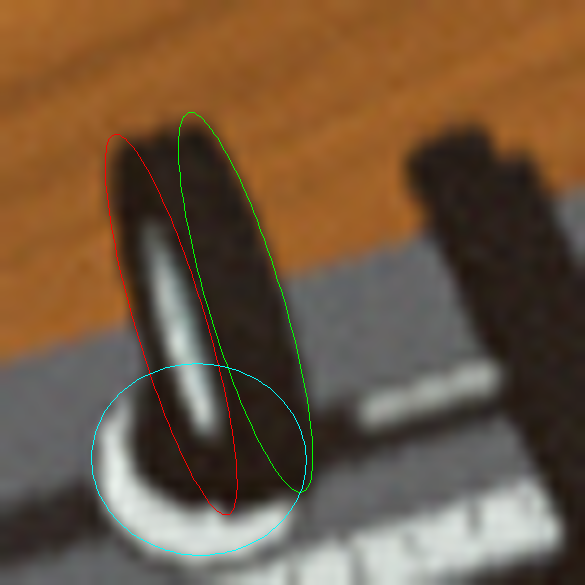

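```bash
python3 -c "
from rig import bot;print(bot.hand_in())"
```

```text
the job is handed in; nothing more can be done
None
```

The round lens is fitted to the bench on the screen's side of the stop. It is locked under the slot and touching the rubber tip, and I handed the job in at about 18.6 s of the 48 s.

- **Fitting:** I lifted the lens by its frame and the T-foot went through the slot with no contact force. Sliding along the rail, I felt the rubber tip at about 0.4 N, then stopped at about 1.4 N; about 3.5 N would shift the stop. I pushed down about 2.9 mm against the spring (7.5 N), made the quarter turn and eased up until the lips carried the T. Then I let go.
- **Last checks:**
  - **Tip:** just before release the tip still pushed back with about 0.9 N. In the final pictures the collar meets the tip.
  - **Squareness:** the gripper was within about 0.1° of the rail direction measured from the cameras. The lens outline in the top picture agrees.
  - **Stop:** its area in the top picture did not change between the first and last views.
  - **Surroundings:** the stand, the other mounts and everything else look unmoved, and the arm is clear of everything.
- **Small disagreements:** during the push and turn the tool drifted to about 0.7 mm across the slot with 1 to 2 N of side force, which fell away once the push was eased. My predicted outline of the lens lies about 1 mm off the final pictures, within the stated calibration.

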